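# Sweep the returned caps into the steel tub

### The arm

A 7-joint arm with a two-finger parallel gripper is mounted at the origin on the work surface. World frame = base frame: x ahead of the robot, y to its left, z up, the work surface at z = 0. Lengths are in mm, angles in rad, forces in N, time in s.
With the tool pointing down it reaches from about 425 to 950 mm from the base axis. Payload 16.7 kg.
Tool frame: the origin (TCP) lies at the very end of the fingers, on their centre line; the grasp point (between the pads) lies 19 mm behind it (env.tcp_to_grasp is the distance from the TCP to the grasp point, in mm); z points along the fingers, y is the line along which they close (so a half turn about z gives the same grasp; the last joint's range is limited). The gripper opens to 94 mm and grips with 3 to 60 N. Pads are 16 mm wide; open, the fingers measure 119 mm over their backs; the gripper's body (75 mm by 177 mm) begins 78 mm behind the grasp point.
Start: joints at [1.026, 0.426, 0.074, 1.606, -0.034, 1.111, -0.067], TCP at [260.21, -622.788, 205.467] pointing down, gripper open.
Joint ranges: [-2.85, 2.85], [-0.5, 2.14], [-1.23, 1.37], [0.21, 2.46], [-1.02, 4.16], [0.16, 2.05], [-2.73, 2.73]. Speed limits (rad/s): [1.89, 1.89, 2.39, 2.39, 3.01, 3.01, 3.01].

### API

Orientations are given as a unit quaternion [x, y, z, w].
In Python, from plant import env, solve_ik, imaging, regions_of, tip_of gives the robot as it stands. Calls block until the motion is done:
- env.move_pose(position, orientation): joint-space move of the TCP to a pose.
- env.movel(position, v=150, attitude=None, stop_force=None): straight line of the TCP; attitude=None keeps the orientation; v is the mean speed in mm/s. With stop_force (N) it stops when the force on the tool has changed by that much, and returns True; else False.
- env.movej(angles): joint-space move.
- env.grip(opening, grasp_force=None): finger opening in mm; grasp_force is the grip in N (None keeps the last); returns when the fingers have stopped.
- env.wait(seconds).
- solve_ik(position, orientation): joint angles nearest the present ones, or None.
- imaging.camera(name): name is "scene" or "top"; returns a dict with "pixels" (400x640x3 uint8, blue, green, red), "fx", "fy", "cx", "cy" (pixels), "T" (4x4, takes a point from camera to world coordinates). Camera axes: x right, y down, z forward; pixel columns grow to the right and rows downward; lengths in mm; the calibration is good to about 2 mm. A picture is of the moment at which its call begins. There is no depth.
A pose or a line that the arm cannot do raises env.MotionError and nothing moves.
- env.close_job(): hands the job in; it is judged then, once.
Trained networks look in a picture, given as the dict that the camera call returned (one of the last four; its "shot" number tells which), for a name from the list of things; names that differ only in an ending like _2 or _b are one class to them, and where a whole thing is asked for, a point or a joint stands for the part that bears it (a point fixed in the world has none). Each returns a list of dicts, best first, with "p" (0 to 1); they miss things now and then, are a little off and sometimes report something else, mostly with a low value. They report only what shows in the picture. A call takes as long as a camera call. They do not tell look-alikes from the thing itself.
- regions_of(query, picture): "region" (400x640 bool, what is visible of it).
- tip_of(query, picture): "position" ([x, y, z] in mm, in world coordinates, good to about 4 mm: a listed point, or the origin of a listed thing).
Readings, each from a call of its own:
- env.read_clock(): time.
- env.read_joint_positions(): joint angles.
- env.read_qvel(): joint speeds.
- env.read_joint_efforts(): joint torques, N m.
- env.read_eef_pos(): TCP position.
- env.read_ee_rot(): TCP orientation.
- env.read_force(): force on the tool from outside, world axes, zero at the start.
- env.read_moment(): the same for the moment, N m.
- env.read_width(): finger opening in mm.
- env.read_finger_force(): force on a finger pad.
Only numpy, scipy, OpenCV 4.12 (cv2) and the standard library are available. Lean on these libraries where they do the work, as an engineer would, in place of code of your own. Each camera call takes 0.05 s, during which the arm holds its last target. There are 200 camera calls.

### The job

Three loose white bottle caps lie on the raised wooden returns board. With the fingertips, gently sweep all three along the board and over its open end into the steel tub, not the wooden crate; slide them, do not pick them up. Leave the two little amber bottles standing among them, and the tin and the soap in the crate, where they are.

Things in the scene. Friction and masses are not known exactly. Their poses are not given: they have to be found in the camera images.
- board: fixed raised wooden board, 250 mm along its x, 280 mm along its y; origin on the counter below its centre, flat top 60 mm above the origin. A dark rim 10 mm wide and 12 mm high runs along the two edges at x = -120 and +120 mm; the two ends, at y = -140 and +140 mm, have no rim, and what is pushed over them drops into the container standing there
- tub: open bright steel tub, fixed, 250 mm along x, 140 mm along y, 50 mm high, walls 4 mm; origin on the counter below its centre, axes parallel to the board's. It stands against one open end of the board (2 mm gap, rim 10 mm lower than the board's top), 212 mm from the board's centre along the board's y, on the + or the - side
- crate: open dark wooden crate with a cork floor, of the same outer size, fixed at the board's other open end; origin on the counter below its centre. The caps do not belong in it
- lid1: loose white plastic screw cap lying flat on the board: a disc 40 mm in diameter, 14 mm high, about 13 to 25 g; this is its body, origin at the centre of its underside. Caps and small bottles are in four rows along the board's y, 56 mm apart; a cap has a row to itself, with a clear straight way to either end
- lid2: loose white plastic screw cap lying flat on the board: a disc 40 mm in diameter, 14 mm high, about 13 to 25 g; this is its body, origin at the centre of its underside. Caps and small bottles are in four rows along the board's y, 56 mm apart; a cap has a row to itself, with a clear straight way to either end
- lid3: loose white plastic screw cap lying flat on the board: a disc 40 mm in diameter, 14 mm high, about 13 to 25 g; this is its body, origin at the centre of its underside. Caps and small bottles are in four rows along the board's y, 56 mm apart; a cap has a row to itself, with a clear straight way to either end
- lid1_center (a point): centre of the white cap lid1, half-way up: 7 mm above its underside, 67 mm above the counter while it lies on the board
- lid2_center (a point): centre of the white cap lid2, half-way up: 7 mm above its underside, 67 mm above the counter while it lies on the board
- lid3_center (a point): centre of the white cap lid3, half-way up: 7 mm above its underside, 67 mm above the counter while it lies on the board
- bottle1: small upright amber glass bottle with a black cap and a paper label, 28 mm in diameter, 58 mm high, 70 g, standing loose on the board between the caps' paths; origin at the centre of its underside. Must stay where it is
- bottle2: small upright amber glass bottle with a black cap and a paper label, 28 mm in diameter, 58 mm high, 70 g, standing loose on the board between the caps' paths; origin at the centre of its underside. Must stay where it is
- tin: round aluminium tin standing loose in the wooden crate, 60 mm in diameter, 50 mm high, its underside 11 mm above the counter; origin at the centre of its underside. Must stay where it is
- soap: loose bar of soap 55 x 85 x 28 mm lying in the wooden crate, its underside 11 mm above the counter; origin at the centre of its underside. Must stay where it is
Not all that is in view belongs to the job. What is shaped like the lid1 but black or green is not meant.

How it is judged (in metres and radians):
At the end, for the whole second after the job is handed in: All three white caps are inside the steel tub (the centre of each between its walls, and less than 45 mm above the counter) and at rest (below 0.03 m/s) (x of lid1_center in the frame of tub between -0.12 and 0.12 m and y of lid1_center in the frame of tub between -0.065 and 0.065 m and z of each of lid1_center, lid2_center, lid3_center in the frame of tub below 0.045 m and linear speed of each of lid1, lid2, lid3 below 0.03 m/s and x of lid2_center in the frame of tub between -0.12 and 0.12 m and y of lid2_center in the frame of tub between -0.065 and 0.065 m and x of lid3_center in the frame of tub between -0.12 and 0.12 m and y of lid3_center in the frame of tub between -0.065 and 0.065 m); the robot touches nothing.
It fails at once if a cap is lifted more than 25 mm off the board instead of being slid (z of any of lid1_center, lid2_center, lid3_center in the frame of board above 0.092 m).
It fails at once if a cap is squeezed or pressed with more than 20 N (contact force between the fingers and lid1 above 20 N or contact force between the fingers and lid2 above 20 N or contact force between the fingers and lid3 above 20 N).
It fails at once if a small amber bottle is pushed more than 15 mm from its place or tipped over (distance of any of bottle1, bottle2 from where it was at the start of the episode above 0.015 m or angle between any of bottle1, bottle2's own z axis and vertical above 0.35 rad).
It fails at once if the tin or the soap bar in the crate is moved more than 15 mm (distance of any of tin, soap from where it was at the start of the episode above 0.015 m).
It also fails if it takes over 51 s, if anything falls off the work surface, if the arm or the gripper's body presses on something with over 40 N, if the wrist force passes 120 N, or if a joint passes its speed limit or range.

## Working session

There is one attempt and no reset: what is moved stays moved. The work goes in short steps, each a Python script; the robot and the scene stay as the last script left them, time stands still between calls to the robot, and variables do not carry over. Pictures are saved under pics/ and viewed, at most 10 in all, crops included, and the job is handed in when it is done.

```bash
mkdir -p pics; ls; python3 - <<'E'
from plant import env, solve_ik, imaging, regions_of, tip_of
import cv2, numpy as np
for n in("scene","top"):
    p=imaging.camera(n); cv2.imwrite(f"pics/{n}0.png",p["pixels"])
    print(n,p["fx"],p["cx"],p["cy"],np.round(p["T"],3).tolist())
    for q in("board","tub","crate","lid1_center","bottle1","tin","soap"):
        print(q,[(np.round(d["position"]).tolist(),round(d["p"],2)) for d in tip_of(q,p)])
print(env.read_clock(),env.read_ee_rot(),env.read_eef_pos(),env.read_width())
E
```

```text
pics
scene 469.1427102239946 329.2971241273494 200.82033528559924 [[0.781, 0.362, -0.509, 1045.968], [0.624, -0.464, 0.629, -531.543], [-0.009, -0.809, -0.588, 601.768], [0.0, 0.0, 0.0, 1.0]]
board [([535.0, -30.0, -4.0], 0.68)]
tub [([554.0, -237.0, 3.0], 0.91), ([454.0, -2.0, 60.0], 0.24)]
crate [([522.0, 185.0, 1.0], 0.7)]
lid1_center [([732.0, -65.0, 12.0], 0.96), ([769.0, 24.0, 6.0], 0.95), ([568.0, -46.0, 68.0], 0.9)]
bottle1 [([458.0, -4.0, 60.0], 0.91), ([452.0, 59.0, 62.0], 0.65)]
tin [([466.0, 186.0, 12.0], 0.89)]
soap [([573.0, 186.0, 13.0], 0.91)]
top 422.8664090314708 319.45347293681857 193.9265127047194 [[0.008, -0.999, 0.051, 554.174], [-1.0, -0.007, 0.012, -2.579], [-0.012, -0.051, -0.999, 907.495], [0.0, 0.0, 0.0, 1.0]]
board [([540.0, -23.0, -0.0], 0.55)]
tub [([557.0, -240.0, -2.0], 0.79)]
crate [([524.0, 186.0, 0.0], 0.97)]
lid1_center [([566.0, -39.0, 66.0], 0.74), ([732.0, -60.0, 5.0], 0.67), ([766.0, 23.0, 8.0], 0.57), ([552.0, -240.0, -2.0], 0.21)]
bottle1 [([447.0, 57.0, 58.0], 0.57), ([453.0, -4.0, 60.0], 0.55)]
tin [([458.0, 182.0, 10.0], 0.56), ([520.0, 187.0, 3.0], 0.39)]
soap [([574.0, 187.0, 13.0], 0.87)]
0.8 [ 9.80485537e-01  1.96591222e-01  1.88229339e-05 -4.67650540e-05] [ 260.2297816  -622.77964497  205.45727563] 93.79213964606978
```

View pics/scene0.png

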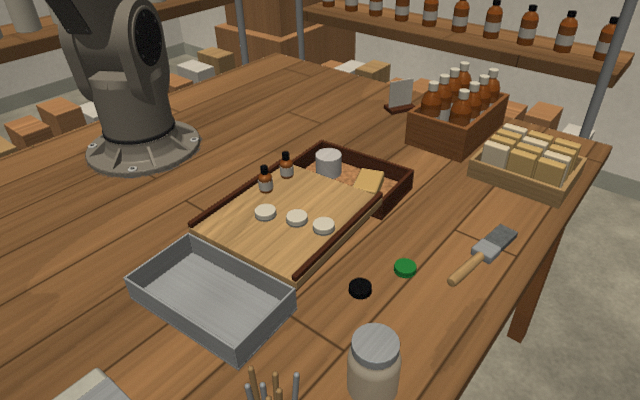

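View pics/top0.png

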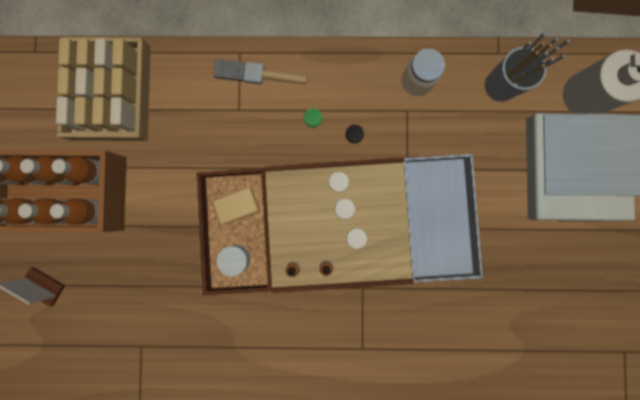

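Scene: tub in front (210,295), crate behind it (350,175), caps at (265,212), (297,217), (323,226), bottles at (265,180), (287,163). Top: caps at (339,181), (345,209), (357,238), bottles at (292,269), (326,268). The tub is at the −y end. The black and green caps lie off the board.

```bash
cat >h.py <<'E'
from plant import env, solve_ik, imaging, regions_of, tip_of
import cv2, numpy as np
def ray(p,uv):
    d=np.array([(uv[0]-p["cx"])/p["fx"],(uv[1]-p["cy"])/p["fy"],1.]); T=np.array(p["T"])
    d=T[:3,:3]@d; return T[:3,3],d/np.linalg.norm(d)
def tri(p,a,q,b):
    A=np.zeros((3,3)); y=np.zeros(3); L=[ray(p,a),ray(q,b)]
    for o,d in L:
        M=np.eye(3)-np.outer(d,d); A+=M; y+=M@o
    X=np.linalg.solve(A,y); return X, max(np.linalg.norm(np.cross(X-o,d)) for o,d in L)
def atz(p,uv,z):
    o,d=ray(p,uv); return o+d*(z-o[2])/d[2]
def blob(p,uv):
    h=cv2.cvtColor(p["pixels"],cv2.COLOR_BGR2HSV); m=((h[...,1]<60)&(h[...,2]>90)).astype(np.uint8)
    n,l,s,c=cv2.connectedComponentsWithStats(m); k=l[uv[1],uv[0]]
    return c[k],int(s[k,4]) if k else None
def outline(name,p):
    r=regions_of(name,p)[0]["region"].astype(np.uint8)
    return cv2.boxPoints(cv2.minAreaRect(cv2.findNonZero(r)))
E
python3 - <<'E'
from h import *
s=imaging.camera("scene");t=imaging.camera("top")
for a,b in(((265,211),(357,238)),((297,216),(345,209)),((323,225),(339,181))):
    (ca,na),(cb,nb)=blob(s,a),blob(t,b)
    X,e=tri(s,ca,t,cb); print(np.round(ca),na,np.round(cb),nb,np.round(X,1),round(e,1),"top at67",np.round(atz(t,cb,67),1),"scene at67",np.round(atz(s,ca,67),1))
for n,z in(("tub",50),("board",66),("crate",50)):
    c=outline(n,t); P=np.array([atz(t,u,z) for u in c]); print(n,np.round(P[:,:2]).tolist(),np.round(P.mean(0)),np.round(c).tolist())
    for a in regions_of(n,t)[:2]: print(a["p"],a["region"].sum())
E
```

```text
[265. 212.] 285 [356. 238.] 339 [511.2 -64.9  69.5] 1.1 top at67 [510.3 -65.9  67. ] scene at67 [509.5 -62.1  67. ]
[296. 217.] 300 [344. 208.] 332 [569.1 -41.6  69.6] 1.0 top at67 [568.4 -42.4  67. ] scene at67 [567.5 -38.5  67. ]
[323. 225.] 319 [338. 181.] 330 [622.9 -29.3  69.4] 1.2 top at67 [622.2 -30.2  67. ] scene at67 [621.8 -26.2  67. ]
tub [[672.0, -159.0], [685.0, -301.0], [434.0, -319.0], [421.0, -179.0]] [ 553. -240.   50.] [[402.0, 158.0], [472.0, 152.0], [482.0, 277.0], [412.0, 283.0]]
0.87 8632
board [[653.0, 122.0], [673.0, -161.0], [423.0, -176.0], [402.0, 101.0]] [538. -28.  66.] [[263.0, 166.0], [404.0, 156.0], [412.0, 283.0], [271.0, 292.0]]
0.6 16246
crate [[645.0, 264.0], [654.0, 118.0], [399.0, 100.0], [390.0, 244.0]] [522. 181.  50.] [[194.0, 170.0], [266.0, 166.0], [273.0, 292.0], [201.0, 296.0]]
0.7 6893
```

The points agree: board centre is about (538, −28) and yaw about −x-axis tilt 0.0735. The caps sit at local x −30, 29 and 84, against rows of ±28 and ±84, with heights about 67–69. I'll push with the fingers opened to 24 mm so they cradle each cap.

```bash
python3 - <<'E'
from h import *
from scipy.spatial.transform import Rotation as R
C=np.array([538,-28.]);a=.0735;ex=np.array([np.cos(a),np.sin(a)]);ey=np.array([-np.sin(a),np.cos(a)])
W=lambda x,y,z:[*(C+x*ex+y*ey),z]
q0=env.read_joint_positions()
c=[]
for s in(1,-1):
    y=np.r_[s*ex,0];z=np.array([0,0,-1.]);q=R.from_matrix(np.c_[np.cross(y,z),y,z]).as_quat()
    j=solve_ik(W(84,40,140),q)
    if j is not None:c.append((np.abs(np.array(j)-q0).max(),q,j))
c.sort(key=lambda k:k[0]);print([(k[0],np.round(k[2],2)) for k in c]);q=c[0][1]
env.grip(24)
caps=[(84,-7),(29,-15),(-29,-35)]
for i,(x,y) in enumerate(caps):
    p=W(x,y+45,140)
    env.move_pose(p,q) if i==0 else env.movel(p,v=250)
    hit=env.movel(W(x,y+45,65),v=120,stop_force=6)
    print(x,"hit" if hit else "ok",np.round(env.read_eef_pos(),1),env.read_width(),env.read_clock())
    if hit: break
    st=env.movel(W(x,-165,65),v=80,stop_force=10)
    print("stopped",st,np.round(env.read_force(),1)); 
    env.movel(W(x,-165,140),v=200)
    if i==0:
        t=imaging.camera("top");cv2.imwrite("pics/top1.png",t["pixels"])
        if st: break
print(env.read_clock())
s=imaging.camera("scene");cv2.imwrite("pics/scene1.png",s["pixels"])
E
```

```text
[(np.float64(0.725487984160724), array([ 0.3 ,  0.46, -0.56,  1.77,  0.28,  1.  , -0.3 ])), (np.float64(2.440905976703843), array([-0.93,  0.74,  1.21,  1.84, -0.77,  1.13, -2.51]))]
84 ok [619.4  16.2  65.5] 24.04548114023421 5.725
stopped False [ 0.7  1.2 -0.9]
29 ok [565.1   4.1  65.5] 24.008046028519345 10.7167
stopped False [ 0.2 -0.1 -0.5]
-29 ok [508.7 -20.2  65.4] 24.229907245321417 15.4833
stopped False [0.7 0.2 0.1]
18.35
```

View pics/scene1.png

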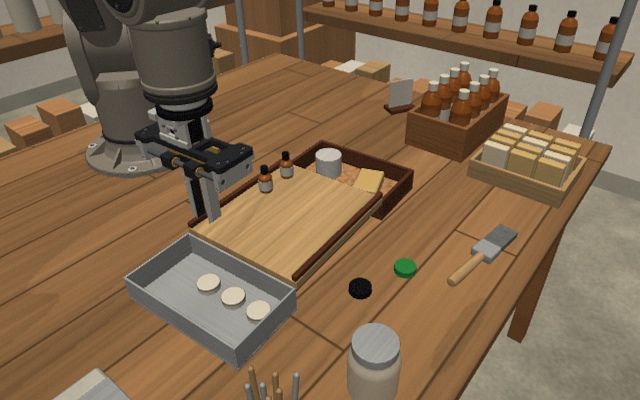

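All three caps lie flat in the tub at (207,283), (233,296) and (258,310). The bottles, tin and soap haven't moved, and the gripper is clear.

```bash
python3 -c "
from plant import env
env.wait(0.5); print(env.close_job())"
```

```text
the job is handed in; nothing more can be done
None
```

All three white caps were swept into the steel tub, the bottles, tin and soap look unmoved in the last picture, and the job is handed in at about 19 s of the 51 s allowed; no verdict was returned.

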